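# Stand the two knocked-over storage bins back up

### The arm

A 6-joint arm with a two-finger parallel gripper is mounted at the origin on the work surface. World frame = base frame: x ahead of the robot, y to its left, z up, the work surface at z = 0. Lengths are in mm, angles in rad, forces in N, time in s.
With the tool pointing down it reaches from about 275 to 750 mm from the base axis. Payload 10.2 kg.
Tool frame: the origin (TCP) lies between the finger pads; the fingertips stand 11 mm ahead of it and the grasp point (between the pads) lies 8 mm behind it; z points along the fingers, y is the line along which they close (so a half turn about z gives the same grasp; the last joint's range is limited). The gripper opens to 85 mm and grips with 20 to 120 N. Pads are 22 mm wide; open, the fingers measure 114 mm over their backs; the gripper's body (76 mm by 85 mm) begins 54 mm behind the grasp point. The pads swing forward as they close: fully open they stand 13 mm farther back than shut.
Start: joints at [-1.517, 0.313, 1.498, -0, 1.331, -0.223], TCP at [143.458, -505.026, 242.294] pointing down, gripper open.
Joint ranges: [-2.94, 2.94], [-0.97, 2.17], [0.19, 2.56], [-1.23, 4.37], [0.02, 3.11], [-2.88, 2.88]. Speed limits (rad/s): [2.39, 2.39, 3.01, 3.14, 3.14, 3.14].

### API

Orientations are given as a unit quaternion [w, x, y, z].
In Python, from rig import sense, eyes, finish_job gives the robot as it stands.
- The arm moves only by the shell command python3 -m jog 'ROWS' [FORCE]. ROWS is JSON, a list of rows, each a list of 7 numbers: the shift along the tool's x, y, z in m, then the turn, a rotation vector about the tool's x, y, z in rad, then the finger opening in m, from 0 to 0.0854. In form: [[dx, dy, dz, rx, ry, rz, gripper], ...]. A call has 1 to 5 rows; each row shifts and turns the commanded pose from where the row before left it, along the tool's axes as they then stand; what a row does not reach is not made up. A row lasts 1/10 s, in which the tool goes at most 50 mm and 8.59 degrees, less where a joint would pass 70% of its speed; a pose out of reach is approached as far as the arm can. A call is refused whole if a number of a shift passes 0.05 or a number of a turn 0.15, either way. A call with a gripper value outside its range is refused whole. The fingers move at their own pace and stop on an object; FORCE is the grip in N (left out, the last holds). Time passes only in rows, so rows that do not move let the fingers close. It gives the time, the measured TCP pose, the force, the opening and the grip force at its end, in the units of the state.
- sense(): the state, without advancing time (a new reading comes with each control period).
- eyes.capture(name): name is "scene" or "side" or "wrist"; returns the picture (384x512x3 uint8, red, green, blue); there is no depth.
- eyes.calibration(name): a dict with "fx", "fy", "cx", "cy" (pixels), "dist" ([k1, k2, p1, p2, k3] as OpenCV has them; the pictures are not rectified), "cam_to_world" (4x4, takes a point from camera to world coordinates); the wrist camera has in their place "mount" (4x4, takes a point from camera to tool coordinates, whose origin is the TCP and whose axes are the flange's). Camera axes: x right, y down, z forward; pixel columns grow to the right and rows downward; lengths in mm; the calibration is good to about 2 mm. A picture is of the moment at which its call begins: read the wrist's pose just before it. calibration takes no time and is no camera call.
- finish_job(): hands the job in; it is judged then, once.
The state is a dict: "time_s": time; "joints": joint angles; "dq": joint speeds; "tau": joint torques, N m; "eef_pos": TCP position; "ee_rot": TCP orientation; "force": force on the tool from outside, world axes, zero at the start; "wrist_torque": the same for the moment, N m; "grip_width": opening from 0.0 (shut) to 1.0 (fully open); "grip_force": force on a finger pad.
Only numpy, scipy, OpenCV 4.12 (cv2) and the standard library are available. Lean on these libraries where they do the work, as an engineer would, in place of code of your own. Each camera call takes 0.05 s, during which the arm holds its last target. There are 200 camera calls.

### The job

Two empty storage bins beside the box trainer have been knocked onto their sides. Stand both back up on their floors, mouths upward, roughly where they lie: push each over lightly by the upper edge of its mouth with the fingertips, without pinching it, lifting it off the table or shoving it across the table. Leave the standing full bin, the jar and the grasper where they are.

Things in the scene. Friction and masses are not known exactly. Their poses are not given: they have to be found in the camera images.
- long_bin: The longer lying bin of two empty red open-fronted bins lying on a long side wall, any yaw; about 130 g, walls 3 mm. Standing it is 160 long x 105 wide x 75 high (mm). As it lies: origin at the centre of its patch of table, z up; mouth faces -x, floor faces +x; 75 mm deep in x, 160 in y (low front, 40 mm, at -y), 105 tall. Standing, its own x axis points straight down.
- short_bin: The shorter lying bin of two empty red open-fronted bins lying on a long side wall, any yaw; about 80 g, walls 3 mm. Standing it is 105 long x 100 wide x 56 high (mm). As it lies: origin at the centre of its patch of table, z up; mouth faces -x, floor faces +x; 56 mm deep in x, 105 in y (low front, 32 mm, at -y), 100 tall. Standing, its own x axis points straight down.
- long_bin_rim (a point): mid-length point of the upper mouth edge of the long bin, 105 mm above the table as it lies; edge 3 mm thick, straight but for the 45 mm next to the low front. Centre of mass 6 mm to its +y, 24 mm from the floor side. Pushed here along its +x the bin rolls over its heel and, past about 30 degrees, falls onto its floor (1 to 2 N is enough); pushed low it slides.
- long_bin_heel_a (a point): +y end of the heel of the long bin: the edge of its floor on the table that it rolls over, 75 mm from the mouth edge along +x, at table height lying and standing. Standing, the bin covers the 105 mm of table on the +x side of the heel's first place.
- long_bin_heel_b (a point): -y end of the heel of the long bin.
- short_bin_rim (a point): mid-length point of the upper mouth edge of the short bin, 100 mm above the table as it lies; edge 3 mm thick, straight but for the 25 mm next to the low front. Centre of mass 6 mm to its +y, 17 mm from the floor side. Pushed here along its +x the bin rolls over its heel and, past about 30 degrees, falls onto its floor (1 to 2 N is enough); pushed low it slides.
- short_bin_heel_a (a point): +y end of the heel of the short bin: the edge of its floor on the table that it rolls over, 56 mm from the mouth edge along +x, at table height lying and standing. Standing, the bin covers the 100 mm of table on the +x side of the heel's first place.
- short_bin_heel_b (a point): -y end of the heel of the short bin.
- full_bin: bystander: a red bin like the long one (160 x 105 x 75 mm) standing upright at the left of the work, full of blue training blocks, 0.55 kg; origin at the centre of its underside, length along its y. Leave alone.
- jar: bystander: screw-capped specimen jar standing beyond the two bins, 64 mm across, 75 mm high, origin at the centre of its underside. Leave alone.
- grasper: bystander: laparoscopic grasper lying flat at the right of the work; white body about 65 mm long with ring handles reaching 82 mm to its -y, 12 mm high, black 5 mm shaft reaching 390 mm to its +x; origin under the white body. Leave alone.
Mind the look-alikes: they are no part of the job. Leave any purple or yellow look-alike of the short_bin alone.

How it is judged (in metres and radians):
At the end, for the whole second after the job is handed in: Both bins stand on their floors (own x axis within about 8 degrees of straight down), at rest, both ends of each heel within 8 mm of the table top and within 100 mm of where they began; full bin, jar and grasper moved less than 30 mm and not tipped (angle between each of long_bin, short_bin's own x axis and vertical above 3 rad and height (world z) of each of long_bin_heel_a, long_bin_heel_b, short_bin_heel_a, short_bin_heel_b below 0.008 m and distance of each of long_bin_heel_a, long_bin_heel_b, short_bin_heel_a, short_bin_heel_b from where it was at the start of the episode below 0.1 m and linear speed of each of long_bin, short_bin below 0.02 m/s and angular speed of each of long_bin, short_bin below 0.2 rad/s and distance of each of full_bin, jar, grasper from where it was at the start of the episode below 0.03 m and angle between each of full_bin, jar, grasper's own z axis and vertical below 0.2 rad); the robot touches nothing.
It fails at once if a bin is pinched or pressed hard (fingers on it with over 30 N) (contact force between the fingers and long_bin above 30 N or contact force between the fingers and short_bin above 30 N).
It fails at once if a bin is lifted off the table (either end of its heel more than 25 mm up) (height (world z) of any of long_bin_heel_a, long_bin_heel_b, short_bin_heel_a, short_bin_heel_b above 0.025 m).
It fails at once if a bin is shoved across the table (an end of its heel more than 150 mm from its start) (distance of any of long_bin_heel_a, long_bin_heel_b, short_bin_heel_a, short_bin_heel_b from where it was at the start of the episode above 0.15 m).
It fails at once if the full bin, the jar or the grasper is moved more than 30 mm or tipped (distance of any of full_bin, jar, grasper from where it was at the start of the episode above 0.03 m or angle between any of full_bin, jar, grasper's own z axis and vertical above 0.35 rad).
It also fails if it takes over 43 s, if anything falls off the work surface, if the arm or the gripper's body presses on something with over 40 N, if the wrist force passes 120 N, or if a joint passes its speed limit or range.

## Working session

There is one attempt and no reset: what is moved stays moved. The work goes in short steps, Python scripts to look and compute and a shell command to move; the robot and the scene stay as the last step left them, time stands still between calls to the robot, and variables do not carry over. Pictures are saved under pics/ and viewed, at most 10 in all, crops included, and the job is handed in when it is done.

```bash
mkdir -p pics; ls; python3 - <<'E'
from rig import sense, eyes
import cv2,numpy as np,json
for n in ["scene","side"]:
    im=eyes.capture(n); cv2.imwrite(f"pics/{n}0.png",cv2.resize(im[:,:,::-1],(800,600),interpolation=cv2.INTER_CUBIC))
    print(n,{k:np.round(v,3).tolist() for k,v in eyes.calibration(n).items()})
s=sense();print(s)
print(eyes.calibration("wrist"))
E
```

```text
pics
scene {'fx': 367.854, 'fy': 367.854, 'cx': 259.888, 'cy': 195.324, 'dist': [-0.108, 0.0, 0.0, 0.0, 0.0], 'cam_to_world': [[-0.678, 0.415, -0.607, 1349.892], [0.735, 0.398, -0.549, 739.642], [0.014, -0.818, -0.575, 854.72], [0.0, 0.0, 0.0, 1.0]]}
side {'fx': 490.042, 'fy': 490.042, 'cx': 252.403, 'cy': 189.481, 'dist': [-0.061, 0.0, 0.0, 0.0, 0.0], 'cam_to_world': [[0.994, -0.059, 0.089, 389.066], [-0.107, -0.514, 0.851, -1639.687], [-0.004, -0.855, -0.518, 1116.242], [0.0, 0.0, 0.0, 1.0]]}
{'time_s': 0.1, 'joints': array([-1.51735353e+00,  3.13383786e-01,  1.49833437e+00, -1.68778648e-05,
        1.33100381e+00, -2.23431297e-01]), 'dq': array([-2.00361965e-03, -1.28162931e-03, -1.70424791e-03, -3.86402332e-04,
       -1.03786788e-05,  6.02156394e-04]), 'tau': array([ 3.58333848e-03, -4.12895679e+01, -2.60142303e+01, -1.35633245e-04,
        3.00341359e-03, -2.07507816e-05]), 'eef_pos': array([ 143.46587072, -504.79933753,  241.80761487]), 'ee_rot': array([-5.63311831e-04,  9.90432451e-01,  1.37997249e-01,  3.97678602e-05]), 'force': array([0.65260473, 0.82635203, 0.41578439]), 'wrist_torque': array([ 0.00485234,  0.02874001, -0.01335542]), 'grip_force': 0.0, 'grip_width': 0.9989074323819768}
{'fx': 334.01264448266227, 'fy': 334.01264448266227, 'cx': 250.83717918399316, 'cy': 191.6764128027403, 'dist': array([0.02704447, 0.        , 0.        , 0.        , 0.        ]), 'mount': array([[ 8.62265502e-04, -9.45889661e-01, -3.24487297e-01,
         8.41157019e+01],
       [ 9.99999550e-01,  6.86840023e-04,  6.55157347e-04,
        -7.29250781e-01],
       [-3.96835698e-04, -3.24487716e-01,  9.45889827e-01,
        -1.30683065e+02],
       [ 0.00000000e+00,  0.00000000e+00,  0.00000000e+00,
         1.00000000e+00]])}
```

View pics/scene0.png

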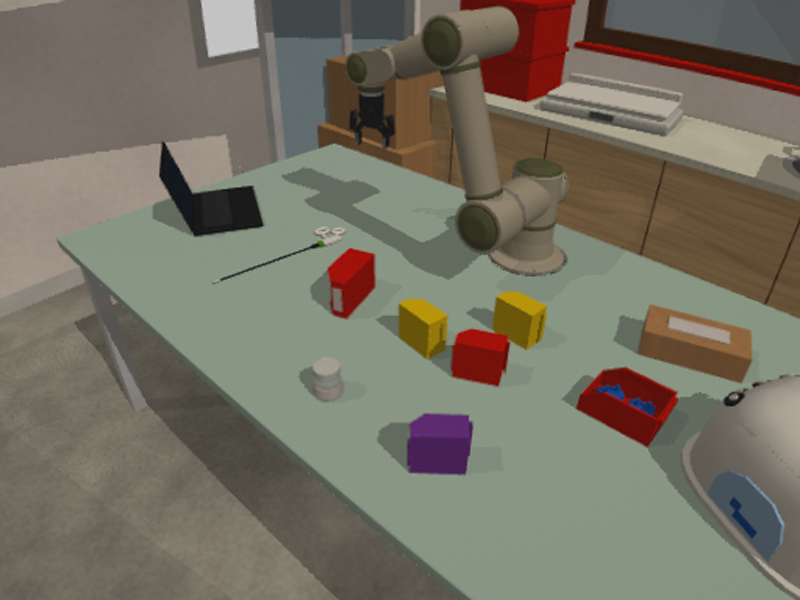

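View pics/side0.png

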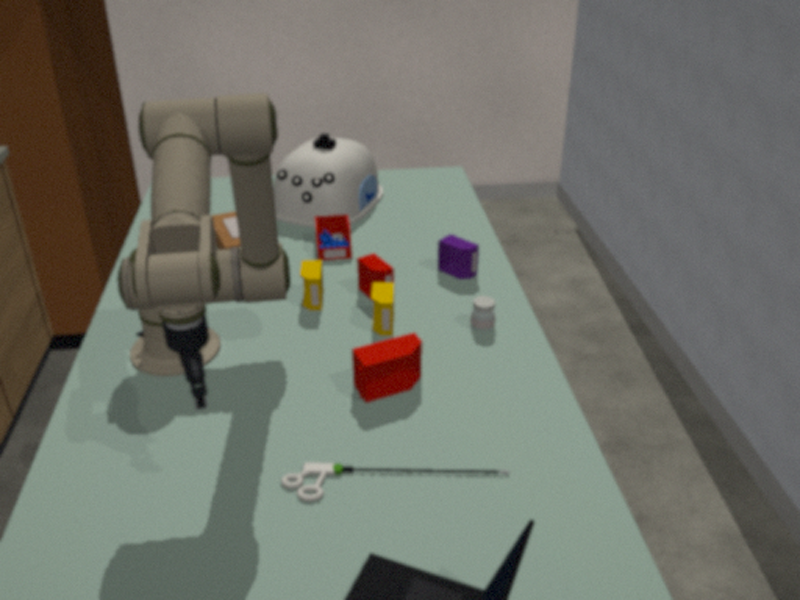

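The scene picture shows the long red bin lying at about (352,282), the short red one at (480,357), the full bin at (628,400), yellow look-alikes at (423,325) and (520,318), and the jar at (327,378). I'll enlarge the two red bins in both views.

```bash
python3 - <<'E'
import cv2,numpy as np
from rig import eyes
a=eyes.capture("scene")[:,:,::-1]; b=eyes.capture("side")[:,:,::-1]
# native crops 65x~50, x6 
def c(im,u,v,w=66,h=50,s=6): return cv2.resize(im[v:v+h,u:u+w],(w*s,h*s),interpolation=cv2.INTER_CUBIC)
cs=[(a,195,155),(a,275,200),(b,212,210),(b,205,155)]
t=[c(*k) for k in cs]
cv2.imwrite("pics/crop1.png",np.vstack([np.hstack(t[:2]),np.hstack(t[2:])]))
E
```

```text
(no output)
```

View pics/crop1.png

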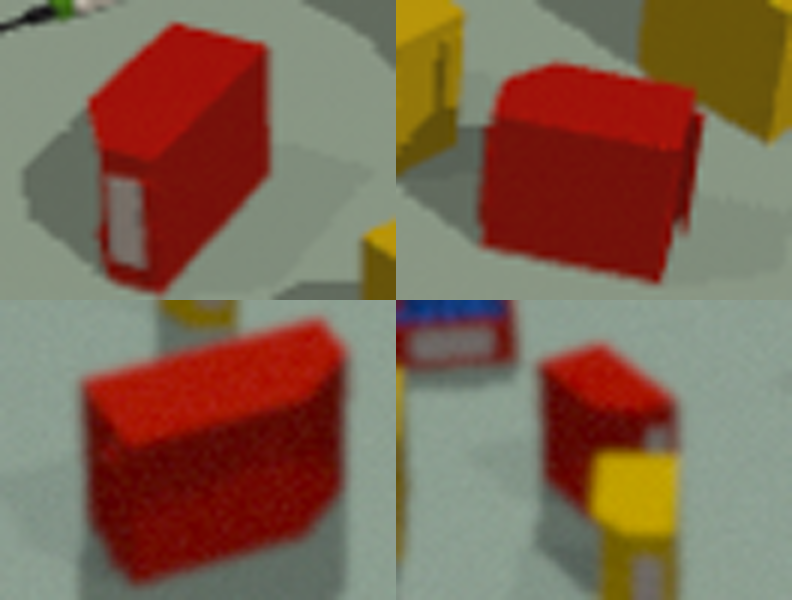

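The long bin's cut (front) corner is on the -y side in both views. So its mouth faces about -y, its floor +y and its front +x. The short bin's mouth faces away from the scene camera and its front lies to the image left. I'll fit both poses from these corner pixels.

```bash
cat > h.py <<'E'
import numpy as np,cv2
from rig import eyes,sense
from scipy.optimize import least_squares
C={n:eyes.calibration(n) for n in("scene","side")}
def K(c): return np.array([[c["fx"],0,c["cx"]],[0,c["fy"],c["cy"]],[0,0,1.]])
def proj(n,P,c2w=None):
    c=C[n]; M=np.linalg.inv(c["cam_to_world"])
    return cv2.projectPoints(np.asarray(P,float),cv2.Rodrigues(M[:3,:3])[0],M[:3,3],K(c),np.array(c["dist"]))[0].reshape(-1,2)
def ray(n,uv,z):
    c=C[n];p=cv2.undistortPoints(np.array(uv,float).reshape(-1,1,2),K(c),np.array(c["dist"])).reshape(-1,2)
    T=np.array(c["cam_to_world"]);d=np.c_[p,np.ones(len(p))]@T[:3,:3].T;o=T[:3,3]
    return o+d*((z-o[2])/d[:,2])[:,None]
E
cat > fit.py <<'E'
from h import *
def model(D,L,H,fl,ch):
    m,f,b,a=-D/2,D/2,L/2,-L/2
    q=dict(mb=(m,b),fb=(f,b),ff=(f,a),ce=(f-fl,a),cs=(m,a+ch))
    return {k+s:np.array([*v,z]) for k,v in q.items() for s,z in(("t",H),("b",0))}
ML=model(75,160,105,40,45); MS=model(56,105,100,32,25)
def cr(d,u0,v0,ox,oy): return {k:((x-ox+.5)/6-.5+u0,(y-oy+.5)/6-.5+v0) for k,(x,y) in d.items()}
obs={"long":(ML,(500,-220,1.57),{"scene":cr(dict(fbt=(268,47),fft=(150,158),mbt=(175,22),cst=(90,100),cet=(105,150),ffb=(160,292),fbb=(268,178)),195,155,0,0),
 "side":cr(dict(mbt=(130,447),cst=(305,400),cet=(345,350),fft=(322,320),fbt=(85,382),mbb=(135,583),csb=(305,537)),212,210,0,300)}),
"short":(MS,(500,0,.8),{"scene":cr(dict(fft=(497,118),cet=(508,85),cst=(557,62),mbt=(695,92),fbt=(668,150),ffb=(482,245),fbb=(660,282)),275,200,396,0),
 "side":cr(dict(mbt=(543,362),fbt=(600,345),fft=(677,400),cet=(645,410),cst=(597,408),mbb=(548,482)),205,155,396,300)})}
for n,(M,x0,o) in obs.items():
    def W(p,k):
        c,s=np.cos(p[2]),np.sin(p[2]); return np.array([M[i]@np.array([[c,s,0],[-s,c,0],[0,0,1]])+[p[0],p[1],0] for i in k])
    fun=lambda p:np.concatenate([(proj(v,W(p,list(d)))-np.array(list(d.values()))).ravel() for v,d in o.items()])
    r=least_squares(fun,x0,x_scale=[10,10,.1],loss="soft_l1")
    print(n,r.x.round(3),"rms",np.sqrt((fun(r.x)**2).mean()).round(2),fun(r.x).reshape(-1,2).round(1).tolist())
    k=["mbt","cst","fbb","ffb"];print(dict(zip(k,W(r.x,k).round(0).tolist())))
print("yA",ray("scene",np.array([(400,303),(412,297),(447,318),(433,329)])*.64,100).round(0).tolist())
print("yB",ray("scene",np.array([(497,295),(510,292),(545,307),(533,320)])*.64,100).round(0).tolist())
print("jar",ray("scene",np.array([(327,366)])*.64,75).round(0))
print("full",ray("scene",np.array([(577,402),(600,369),(677,400),(652,443)])*.64,60).round(0).tolist())
E
python3 fit.py
```

```text
long [ 529.262 -206.568    1.891] rms 0.54 [[0.3, -0.4], [0.6, 0.4], [-0.3, -0.1], [-0.4, -0.1], [-1.1, -0.8], [0.3, 0.6], [0.8, -0.7], [-0.2, -0.0], [0.6, -0.3], [0.9, -0.1], [-0.0, -0.6], [-0.7, -0.5], [-0.3, 1.0], [0.4, 0.3]]
{'mbt': [465.0, -267.0, 105.0], 'cst': [574.0, -231.0, 105.0], 'fbb': [442.0, -196.0, 0.0], 'ffb': [593.0, -146.0, 0.0]}
short [5.31815e+02 2.15527e+02 4.58000e-01] rms 0.71 [[-1.0, -0.8], [-0.7, -1.0], [-0.2, 0.0], [0.2, -0.6], [2.2, -0.1], [-0.3, 0.7], [0.2, 0.6], [-0.5, -0.3], [0.9, -0.7], [0.8, -0.2], [-0.2, 0.1], [-0.1, -0.4], [-0.7, -0.6]]
{'mbt': [483.0, 250.0, 100.0], 'cst': [519.0, 178.0, 100.0], 'fbb': [534.0, 275.0, 0.0], 'ffb': [580.0, 181.0, 0.0]}
yA [[556.0, 3.0, 100.0], [518.0, 6.0, 100.0], [526.0, 118.0, 100.0], [578.0, 121.0, 100.0]]
yB [[373.0, 145.0, 100.0], [341.0, 160.0, 100.0], [336.0, 255.0, 100.0], [399.0, 262.0, 100.0]]
jar [[798.  25.  75.]]
full [[521.0, 449.0, 60.0], [399.0, 436.0, 60.0], [377.0, 600.0, 60.0], [521.0, 608.0, 60.0]]
```

The fits are good: rms is 0.5 to 0.7 px and the sizes match. The long bin is pushed along yaw 1.89 (tool −y) and the short bin along yaw 0.46 (tool +x). I'll write a helper that gives the remaining offset in tool axes.

```bash
cat > go.py <<'E'
import sys,numpy as np
from rig import sense
from scipy.spatial.transform import Rotation as R
def go(x,y,z,yaw):  # yaw = wanted world yaw of tool x, tool pointing down
    s=sense();q=s["ee_rot"];r=R.from_quat([q[1],q[2],q[3],q[0]])
    t=R.from_euler("z",yaw)*R.from_euler("x",np.pi)
    print("t",round(s["time_s"],2),"tool shift mm",r.inv().apply(np.array([x,y,z])-s["eef_pos"]).round(1),"rotvec",(r.inv()*t).as_rotvec().round(3),"F",s["force"].round(1))
go(*map(float,sys.argv[1:]))
E
python3 go.py 552 -296 242 0.320
```

```text
t 0.2 tool shift mm [ 4.501e+02 -8.930e+01  1.000e-01] rotvec [-0.001 -0.    -0.043] F [ 0.3 -0.   0.6]
```

```bash
python3 -m jog '[[0.03,-0.006,0,0,0,-0.02,0],[0.043,-0.008,0,0,0,-0.023,0],[0.043,-0.008,0,0,0,0,0],[0.043,-0.008,0,0,0,0,0],[0.043,-0.008,0,0,0,0,0]]' 20; python3 -m jog '[[0.043,-0.008,0,0,0,0,0],[0.043,-0.008,0,0,0,0,0],[0.043,-0.008,0,0,0,0,0],[0.043,-0.008,0,0,0,0,0],[0.03,-0.008,0,0,0,0,0]]'; python3 go.py 552 -296 101 0.320
```

```text
time_s: 0.7
eef_pos: [325.7, -406.4, 242.2]
ee_rot: [-0.0, 0.987, 0.159, -0.0]
force: [0.4, -0.4, 0.3]
grip_width: 0.143
grip_force: 0.0
time_s: 1.2
eef_pos: [505.5, -304.3, 242.0]
ee_rot: [-0.0, 0.987, 0.16, 0.0]
force: [-1.3, 0.2, -0.8]
grip_width: -0.003
grip_force: 0.0
t 1.2 tool shift mm [ 46.7   6.8 141. ] rotvec [-0.    -0.     0.001] F [-1.3  0.2 -0.8]
```

```bash
python3 -m jog '[[0.03,0.004,0.02,0,0,0,0],[0.014,0.003,0.04,0,0,0,0],[0,0,0.04,0,0,0,0],[0,0,0.03,0,0,0,0],[0,0,0.01,0,0,0,0]]'; python3 go.py 535 -244 101 0.320; python3 - <<'E'
from rig import eyes
import cv2,numpy as np
a=eyes.capture("scene")[150:250,170:304,::-1]; b=eyes.capture("side")[170:270,180:314,::-1]
cv2.imwrite("pics/c2.png",np.hstack([cv2.resize(i,(400,300),interpolation=cv2.INTER_CUBIC) for i in(a,b)]))
E
```

```text
time_s: 1.7
eef_pos: [546.3, -297.8, 98.8]
ee_rot: [-0.002, 0.987, 0.159, -0.002]
force: [-0.5, 0.2, 0.5]
grip_width: -0.005
grip_force: 0.0
t 1.7 tool shift mm [  6.1 -54.6  -2. ] rotvec [-0.005  0.003 -0.   ] F [-0.5  0.2  0.5]
```

View pics/c2.png

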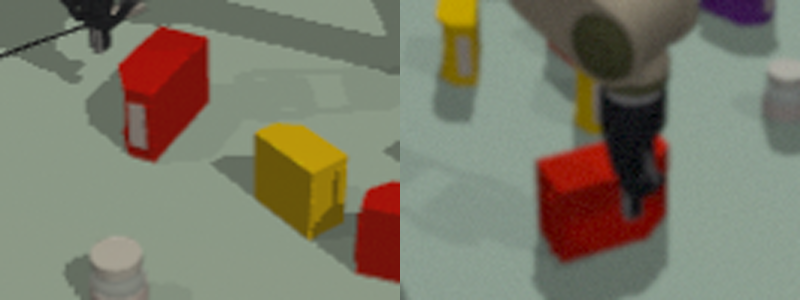

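The picture shows the closed fingertips in front of the long bin's mouth, just past mid-length and clear of the rim. Next I move in and push gently.

```bash
python3 -m jog '[[0.003,-0.012,-0.001,0,0,0,0],[0.001,-0.01,-0.001,0,0,0,0],[0,-0.008,0,0,0,0,0],[0,-0.007,0,0,0,0,0],[0,-0.007,0,0,0,0,0]]';python3 -m jog '[[0,-0.007,0,0,0,0,0],[0,-0.007,0,0,0,0,0],[0,-0.007,0,0,0,0,0],[0,-0.007,-0.001,0,0,0,0],[0,-0.007,-0.001,0,0,0,0]]'; python3 go.py 535 -244 101 0.320;python3 - <<'E'
from rig import eyes
import cv2,numpy as np
a=eyes.capture("scene")[150:250,170:304,::-1]; b=eyes.capture("side")[170:270,180:314,::-1]
cv2.imwrite("pics/c3.png",np.hstack([cv2.resize(i,(400,300),interpolation=cv2.INTER_CUBIC) for i in(a,b)]))
E
```

```text
time_s: 2.3
eef_pos: [537.5, -255.3, 104.9]
ee_rot: [0.0, 0.987, 0.159, 0.0]
force: [0.0, 1.3, 1.1]
grip_width: -0.005
grip_force: 0.0
time_s: 2.8
eef_pos: [526.3, -222.0, 106.3]
ee_rot: [-0.0, 0.987, 0.159, -0.0]
force: [-0.1, 0.3, 0.9]
grip_width: -0.003
grip_force: 0.0
t 2.8 tool shift mm [ 1.4 23.6  5.3] rotvec [-0.  0. -0.] F [-0.1  0.3  0.9]
```

View pics/c3.png

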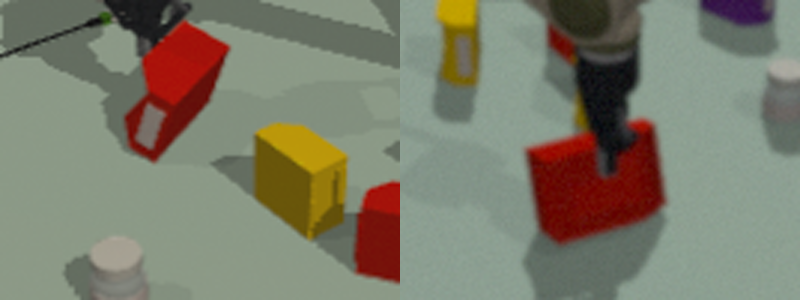

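The long bin is tilting about 20° over its heel, which hasn't moved. I'll keep pushing.

```bash
python3 -m jog '[[0,-0.007,-0.001,0,0,0,0],[0,-0.007,-0.001,0,0,0,0],[0,-0.007,-0.001,0,0,0,0],[0,-0.007,-0.001,0,0,0,0],[0,-0.006,-0.001,0,0,0,0]]';python3 -m jog '[[0,-0.005,-0.001,0,0,0,0],[0,0,-0.01,0,0,0,0],[0,0,-0.02,0,0,0,0],[0,0,-0.03,0,0,0,0],[0,0,-0.03,0,0,0,0]]'; python3 - <<'E'
from rig import eyes
import cv2,numpy as np
a=eyes.capture("scene")[150:250,170:304,::-1]; b=eyes.capture("side")[170:270,180:314,::-1]
cv2.imwrite("pics/c4.png",np.hstack([cv2.resize(i,(400,300),interpolation=cv2.INTER_CUBIC) for i in(a,b)]))
E
```

```text
time_s: 3.4
eef_pos: [515.6, -189.6, 111.4]
ee_rot: [-0.0, 0.987, 0.159, 0.0]
force: [0.0, 0.6, 0.3]
grip_width: 0.003
grip_force: 0.0
time_s: 3.9
eef_pos: [514.2, -185.6, 204.0]
ee_rot: [0.0, 0.987, 0.159, 0.0]
force: [0.9, -0.5, -0.0]
grip_width: 0.0
grip_force: 0.0
```

View pics/c4.png

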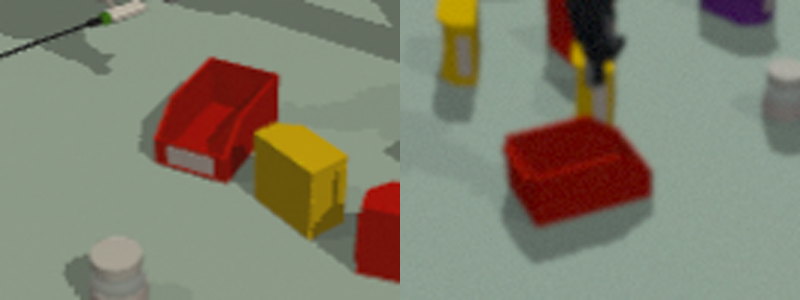

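The long bin stands on its floor, clear of the yellow bin. On to the short bin.

```bash
python3 go.py 468 191 204 0.458
```

```text
t 4.0 tool shift mm [  73.4 -373.4    1. ] rotvec [ 0.007 -0.005 -0.138] F [ 0.5  0.1 -0.2]
```

```bash
python3 -m jog '[[0.006,-0.03,0,0,0,0,0],[0.009,-0.043,0,0,0,0,0],[0.009,-0.043,0,0,0,0,0],[0.009,-0.043,0,0,0,0,0],[0.009,-0.043,0,0,0,0,0]]'; python3 -m jog '[[0.009,-0.043,0,0,0,0,0],[0.009,-0.043,0,0,0,0,0],[0.007,-0.043,0,0,0,0,0],[0.006,-0.03,0,0,0,-0.07,0],[0,0,0,0,0,-0.068,0]]'; python3 go.py 468 191 98 0.458
```

```text
time_s: 4.5
eef_pos: [490.1, 20.9, 202.3]
ee_rot: [-0.0, 0.987, 0.159, -0.0]
force: [0.8, -0.3, -0.5]
grip_width: -0.004
grip_force: 0.0
time_s: 5.0
eef_pos: [469.1, 183.0, 202.2]
ee_rot: [-0.0, 0.973, 0.23, -0.0]
force: [-0.4, -0.1, 0.1]
grip_width: 0.002
grip_force: 0.0
t 5.0 tool shift mm [  2.6  -7.6 104.2] rotvec [-0.001  0.     0.006] F [-0.4 -0.1  0.1]
```

```bash
python3 -m jog '[[0.001,-0.007,0.015,0,0,0.003,0],[0,0,0.03,0,0,0,0],[0,0,0.03,0,0,0,0],[0,0,0.02,0,0,0,0],[0,0,0.007,0,0,0,0]]'; python3 go.py 504 208.5 98 0.458; python3 - <<'E'
from rig import eyes
import cv2,numpy as np
a=eyes.capture("scene")[180:280,250:384,::-1]; b=eyes.capture("side")[130:230,180:314,::-1]
cv2.imwrite("pics/c5.png",np.hstack([cv2.resize(i,(400,300),interpolation=cv2.INTER_CUBIC) for i in(a,b)]))
E
```

```text
time_s: 5.5
eef_pos: [466.9, 186.6, 98.5]
ee_rot: [-0.0, 0.974, 0.225, -0.002]
force: [0.4, 0.0, 0.2]
grip_width: 0.003
grip_force: 0.0
t 5.5 tool shift mm [43.  -3.4  0.3] rotvec [-0.001  0.003 -0.003] F [0.4 0.  0.2]
```

View pics/c5.png

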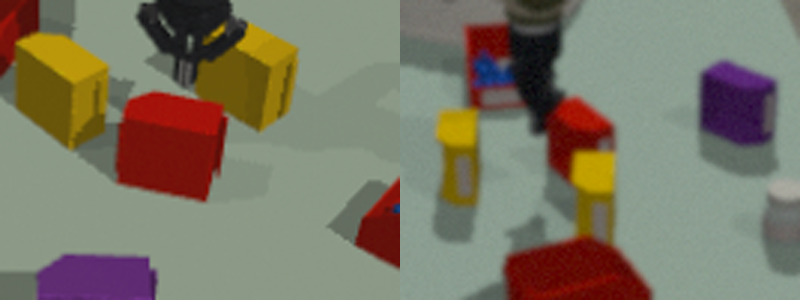

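The picture shows the fingertips between the far yellow bin and the short bin's mouth, opposite mid-rim and not touching. Next I push along tool +x.

```bash
python3 -m jog '[[0.008,-0.003,0,0,0,0,0],[0.008,0,0,0,0,0,0],[0.007,0,0,0,0,0,0],[0.006,0,0,0,0,0,0],[0.006,0,0,0,0,0,0]]'; python3 -m jog '[[0.006,0,0,0,0,0,0],[0.006,0,0,0,0,0,0],[0.006,0,-0.001,0,0,0,0],[0.006,0,-0.001,0,0,0,0],[0.006,0,-0.001,0,0,0,0]]'; python3 go.py 504 208.5 98 0.458; python3 - <<'E'
from rig import eyes
import cv2,numpy as np
a=eyes.capture("scene")[180:280,250:384,::-1]; b=eyes.capture("side")[130:230,180:314,::-1]
cv2.imwrite("pics/c6.png",np.hstack([cv2.resize(i,(400,300),interpolation=cv2.INTER_CUBIC) for i in(a,b)]))
E
```

```text
time_s: 6.1
eef_pos: [498.5, 205.2, 100.4]
ee_rot: [0.0, 0.974, 0.226, 0.0]
force: [-0.2, 1.1, -0.2]
grip_width: -0.001
grip_force: 0.1
time_s: 6.6
eef_pos: [525.4, 218.3, 103.4]
ee_rot: [-0.0, 0.974, 0.225, 0.0]
force: [-0.6, -0.6, 0.7]
grip_width: -0.004
grip_force: 0.0
t 6.6 tool shift mm [-23.5  -0.6   5.4] rotvec [ 0.    -0.    -0.003] F [-0.6 -0.6  0.7]
```

View pics/c6.png

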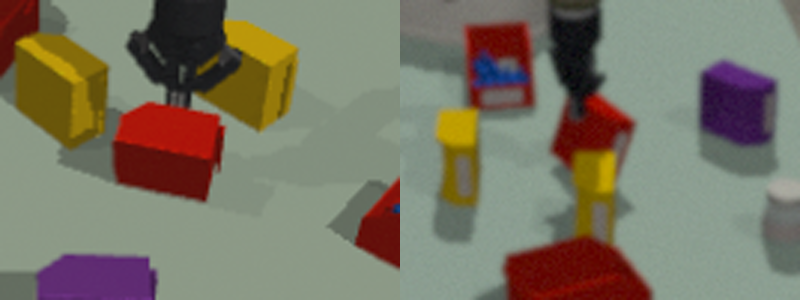

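The short bin is tilting about 20° with its heel in place. I'll push it past the balance point and then raise the tool.

```bash
python3 -m jog '[[0.006,0,-0.001,0,0,0,0],[0.006,0,-0.001,0,0,0,0],[0.006,0,0,0,0,0,0],[0.006,0,0,0,0,0,0],[0.006,0,0,0,0,0,0]]'; python3 -m jog '[[0.003,0,0,0,0,0,0],[0,0,-0.005,0,0,0,0],[0,0,-0.02,0,0,0,0],[-0.01,0,-0.03,0,0,0,0],[-0.01,0,-0.03,0,0,0,0]]'; python3 -m jog '[[-0.02,0,-0.03,0,0,0,0],[0,0,-0.03,0,0,0,0],[0,0,0,0,0,0,0],[0,0,0,0,0,0,0],[0,0,0,0,0,0,0]]'; python3 - <<'E'
from rig import eyes
import cv2,numpy as np
a=eyes.capture("scene")[130:330,180:447,::-1]; b=eyes.capture("side")[120:320,150:417,::-1]
cv2.imwrite("pics/c7.png",np.hstack([cv2.resize(i,(400,300),interpolation=cv2.INTER_CUBIC) for i in(a,b)]))
E
```

```text
time_s: 7.2
eef_pos: [552.3, 231.5, 105.3]
ee_rot: [0.0, 0.974, 0.225, -0.0]
force: [-0.4, 0.3, 0.8]
grip_width: 0.006
grip_force: 0.0
time_s: 7.7
eef_pos: [536.1, 223.6, 191.4]
ee_rot: [-0.0, 0.974, 0.225, -0.0]
force: [-0.4, -0.8, 0.5]
grip_width: -0.0
grip_force: 0.0
time_s: 8.2
eef_pos: [518.2, 214.9, 249.2]
ee_rot: [-0.0, 0.974, 0.225, -0.001]
force: [-0.3, 0.2, -0.8]
grip_width: -0.001
grip_force: 0.0
```

View pics/c7.png

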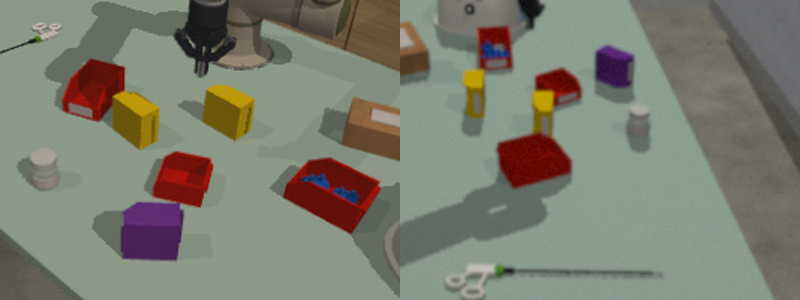

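Both bins look upright. Before handing in, I'll check the predicted standing corners against this picture.

```bash
python3 - <<'E'
from h import *
for n,h,d,y,D,H,L in(("long",(442,-196),1.891,0,105,75,160),("short",(534,275),.458,0,100,56,105)):
    e=np.array([np.cos(d),np.sin(d)]);f=np.array([e[1],-e[0]]);h=np.array(h)
    P=[[*h,H],[*(h+D*e),H],[*(h+D*e),0],[*(h+D*e+L*f),0],[*(h+L*f),0]]
    print(n,((proj("scene",P)-[180,130])*1.5).round(0).tolist())
E
```

```text
long [[89.0, 58.0], [124.0, 66.0], [124.0, 89.0], [98.0, 121.0], [62.0, 111.0]]
short [[211.0, 157.0], [203.0, 188.0], [201.0, 207.0], [153.0, 197.0], [163.0, 167.0]]
```

The corners match the picture within a few pixels, so both bins are flat with their heels where they began.

```bash
python3 -c "from rig import finish_job; print(finish_job())"
```

```text
the job is handed in; nothing more can be done
None
```

Both bins now stand on their floors, mouths upward, with their heels where they began as far as the pictures show; nothing else appears to have moved, and the job was handed in at about 8 s.

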